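# Hang the belt guard on the rod and hold the belt tensioner back on a bottle roller

### The job

The screws are already out of the bottle roller's belt guard: lift the guard off the drive and hang it astride the horizontal rod of the rod frame, clear of the bench. Then swing the belt tensioner's arm over against its spring, all the way to its stop, with the gripper's fingers, and finish still holding it there so that a colleague can slip the new belt on. Leave everything else on the bench where it is.

Things in the scene. Friction and masses are not known exactly. Their poses are not given: they have to be found in the camera images.
- guard: Loose aluminium belt guard, 0.15-0.3 kg: inverted channel 240 mm long (y), 44 wide (x), 58 high, open below, sheet 2.5 mm. Flat crown 18 mm wide inside, 45 degree shoulders 10.5 mm deep, then upright flanks (39 mm apart inside) to 55 mm below the origin. Origin: middle of the crown's underside, z up. Starts with its crown on the roller's standoffs, hiding the tensioner. Grip across the flanks.
- roller: Fixed bottle roller: white tray, two black rollers along its x. Origin on the bench under the middle of the belt drive, at the end nearest the robot; x along the rollers away from it, y left, z up. Tray x -35 to 360 mm, 200 wide. End plates, rollers, pulleys reach 75 mm high. Two steel standoffs, 14 mm (x) by 6 mm (y), at x 0, y +-97 mm, 160 mm high, carry the guard. The belt is off.
- tensioner (a joint): Sprung tensioner arm of the belt drive: 0 = upright, where its spring holds it; grows as the arm swings towards the roller's +y and down; 0.9 rad = against its stop. About 2 N at the idler moves it off, about 6 N holds it at the stop; it springs back when let go.
- pivot (a point): Axis of the tensioner's pivot, parallel to the roller's x: at x = 0, y = -30 mm, z = 65 mm in the roller's frame.
- idler (a point): Centre of the black idler wheel at the end of the tensioner arm, 75 mm from the pivot axis. Wheel 28 mm in diameter, 16 mm thick along the roller's x; the steel arm, 18 mm wide, 5 mm thick, lies against its +x face: together 21 mm thick, from 8 mm on the -x side to 13 mm on the +x side of this point.
- rod_frame: Fixed laboratory rod frame: two steel feet and uprights 340 mm apart with boss heads, carrying a horizontal steel rod 12 mm thick along its y. Origin on the bench under the middle of the rod, z up. Uprights 240 mm high; 318 mm of rod is free between the boss heads. A hung guard's origin lies 6 mm above the rod's centre line, a flank on each side.
- rod_mid (a point): Middle of the horizontal rod's centre line, 200 mm above the bench; the rod runs along the frame's y.
- wipes_tub: Bystander: wipes tub, 90 mm in diameter, 130 mm high; origin under its centre.
- media_bottle: Bystander: glass bottle, 74 mm in diameter, 150 mm high; origin under its centre.
- spray_bottle: Bystander: white trigger spray bottle, 80 mm in diameter, 245 mm high; origin under its centre.
- screwdriver: Bystander: screwdriver lying on the bench, 170 mm long; origin at its middle, on the bench.
- screw_dish: Bystander: glass dish with the guard's screws, 80 mm in diameter, 12 mm high; origin under its centre.
- tip_box: Bystander: pipette tip box, 88 x 123 mm, 67 mm high, under the rod; origin under its centre.
- notebook: Bystander: notebook, 150 x 212 mm, 14 mm thick; origin under its centre.

How it is judged:
By the outcome, as a careful person would: the job done as asked, in the order asked, and still so for the second after the job is handed in, while the arm keeps its last pose, push and grip.
It also fails if it takes over 59 s, if anything falls off the work surface, if the arm or the gripper's body presses on something with over 40 N, if the wrist force passes 120 N, or if a joint passes its speed limit or range.

### The arm

A 6-joint arm with a two-finger parallel gripper is mounted at the origin on the work surface. World frame = base frame: x ahead of the robot, y to its left, z up, the work surface at z = 0. Lengths are in mm, angles in rad, forces in N, time in s.
With the tool pointing down it reaches from about 250 to 775 mm from the base axis. Payload 4 kg.
Tool frame: the origin (TCP) lies between the finger pads; the fingertips stand ahead of it and the grasp point (between the pads) lies 3 mm ahead of it (ctrl.tips_ahead is the z of the fingertips in the tool frame, in mm); z points along the fingers, y is the line along which they close (so a half turn about z gives the same grasp; the last joint's range is limited). The gripper opens to 85 mm and grips with 20 to 120 N. Pads are 22 mm wide; open, the fingers measure 114 mm over their backs; the gripper's body (76 mm by 85 mm) begins 54 mm behind the grasp point. The pads swing forward as they close: fully open they stand 13 mm farther back than shut.
Start: joints at [-1.395, 0.087, 1.371, -0, 1.684, -0.103], TCP at [151.357, -528.778, 253.341] pointing down, gripper open.
Joint ranges: [-3.1, 3.1], [-0.76, 2.03], [0.27, 2.55], [-1.08, 4.22], [0.17, 2.65], [-2.57, 2.57]. Speed limits (rad/s): [2.79, 2.79, 3.14, 3.14, 3.14, 3.14].

### API

Orientations are given as [roll, pitch, yaw] about the fixed x, y, z axes, in that order (R = Rz(yaw) Ry(pitch) Rx(roll)).
In Python, from station import ctrl gives the robot as it stands. Calls block until the motion is done:
- ctrl.move_to(position, orientation): joint-space move of the TCP to a pose.
- ctrl.servo_line(position, ori=None, max_speed=150, guard=None): straight line of the TCP; ori=None keeps the orientation; max_speed is the mean speed in mm/s. With guard (N) it stops when the force on the tool has changed by that much, and returns True; else False.
- ctrl.move_j(angles): joint-space move.
- ctrl.set_gripper(opening, grasp_force=None): finger opening in mm; grasp_force is the grip in N (None keeps the last); returns when the fingers have stopped.
- ctrl.dwell(seconds).
- ctrl.ik(position, orientation): joint angles nearest the present ones, or None.
- ctrl.read_camera(name): name is "side" or "top"; returns the picture (400x640x3 uint8, red, green, blue); there is no depth.
- ctrl.camera_model(name): a dict with "fx", "fy", "cx", "cy" (pixels), "world_from_camera" (4x4, takes a point from camera to world coordinates). Camera axes: x right, y down, z forward; pixel columns grow to the right and rows downward; lengths in mm; the calibration is good to about 2 mm. A picture is of the moment at which its call begins. camera_model takes no time and is no camera call.
A pose or a line that the arm cannot do raises ctrl.MotionError and nothing moves.
- ctrl.hand_in(): hands the job in; it is judged then, once.
Trained networks look in the newest picture that a camera, given by its name, has taken for a name from the list of things; names that differ only in an ending like _2 or _b are one class to them, and where a whole thing is asked for, a point or a joint stands for the part that bears it (a point fixed in the world has none). Each returns a list of dicts, best first, with "confidence" (0 to 1); they miss things now and then, are a little off and sometimes report something else, mostly with a low value. They report only what shows in the picture. A call takes as long as a camera call.
- ctrl.regions_of(camera, label): "region" (400x640 bool, what is visible of it) and "bbox" ([left, top, right, bottom] in pixels, round what is visible of it).
Readings, each from a call of its own:
- ctrl.read_time_s(): time.
- ctrl.read_qpos(): joint angles.
- ctrl.read_joint_velocities(): joint speeds.
- ctrl.read_tau(): joint torques, N m.
- ctrl.read_tool_pos(): TCP position.
- ctrl.read_eef_rot(): TCP orientation.
- ctrl.read_contact_force(): force on the tool from outside, world axes, zero at the start.
- ctrl.read_moment(): the same for the moment, N m.
- ctrl.read_width(): finger opening in mm.
- ctrl.read_gripper_force(): force on a finger pad.
Only numpy, scipy, OpenCV 4.12 (cv2) and the standard library are available. Lean on these libraries where they do the work, as an engineer would, in place of code of your own. Each camera call takes 0.05 s, during which the arm holds its last target. There are 200 camera calls.

## Working session

There is one attempt and no reset: what is moved stays moved. The work goes in short steps, each a Python script; the robot and the scene stay as the last script left them, time stands still between calls to the robot, and variables do not carry over. Pictures are saved under pics/ and viewed, at most 10 in all, crops included, and the job is handed in when it is done.

```bash
ls; mkdir -p pics
python3 - <<'E'
from station import ctrl
import cv2,numpy as np
np.set_printoptions(precision=1,suppress=True)
for c in("side","top"):
    im=ctrl.read_camera(c); cv2.imwrite(f"pics/{c}0.png",im[:,:,::-1])
    m=ctrl.camera_model(c); print(c,m["fx"],m["fy"],m["cx"],m["cy"]);print(m["world_from_camera"])
    for l in["guard","roller","rod_frame","tip_box","wipes_tub","media_bottle","spray_bottle","screwdriver","screw_dish","notebook","tensioner"]:
        print(l,[(round(r["confidence"],2),[int(v) for v in r["bbox"]]) for r in ctrl.regions_of(c,l)][:2])
print(ctrl.read_time_s(),ctrl.tips_ahead)
E
```

```text
pics
side 498.7441996249206 498.7441996249206 320.68660827571495 205.2913101301756
[[  -0.9   -0.3    0.3  120.1]
 [  -0.4    0.7   -0.6  878.5]
 [  -0.    -0.7   -0.7 1236.9]
 [   0.     0.     0.     1. ]]
guard [(0.6, [329, 144, 388, 192])]
roller [(0.6, [273, 121, 384, 210])]
rod_frame [(0.6, [208, 242, 342, 398])]
tip_box [(0.85, [266, 294, 319, 349])]
wipes_tub [(0.75, [247, 248, 282, 300])]
media_bottle [(0.8, [217, 292, 245, 339])]
spray_bottle [(0.78, [365, 102, 390, 152]), (0.59, [273, 119, 383, 210])]
screwdriver [(0.7, [381, 189, 404, 203]), (0.45, [362, 195, 377, 219])]
screw_dish [(0.87, [381, 190, 403, 206])]
notebook [(0.73, [362, 102, 386, 149]), (0.56, [270, 332, 366, 400])]
tensioner [(0.33, [210, 242, 341, 399]), (0.32, [248, 246, 281, 301])]
top 395.28732036409497 395.28732036409497 314.39188357277357 204.23043710726031
[[   0.    -1.     0.1  364.2]
 [  -1.    -0.     0.   -49.6]
 [  -0.    -0.1   -1.  1104.9]
 [   0.     0.     0.     1. ]]
guard [(0.96, [374, 182, 475, 240])]
roller [(0.63, [375, 86, 502, 246])]
rod_frame [(0.72, [352, 236, 414, 247])]
tip_box [(0.84, [179, 194, 235, 238]), (0.52, [97, 163, 270, 253])]
wipes_tub [(0.88, [222, 147, 263, 190]), (0.24, [92, 165, 271, 251])]
media_bottle [(0.84, [168, 146, 206, 180])]
spray_bottle [(0.93, [465, 191, 530, 230]), (0.54, [222, 149, 262, 189])]
screwdriver [(0.65, [350, 237, 412, 244])]
screw_dish [(0.67, [409, 248, 439, 275])]
notebook [(0.6, [129, 223, 217, 304])]
tensioner []
1.2 22.0
```

View pics/top0.png

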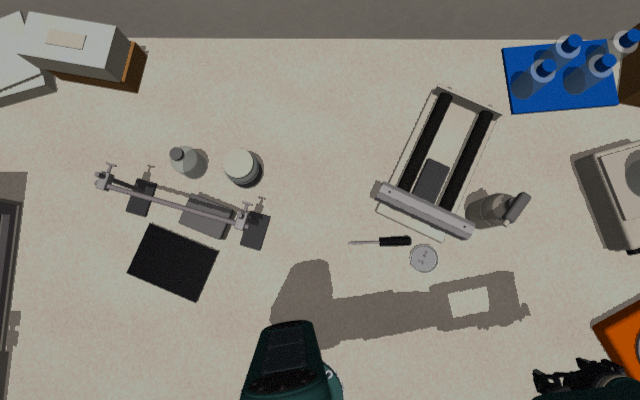

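View pics/side0.png

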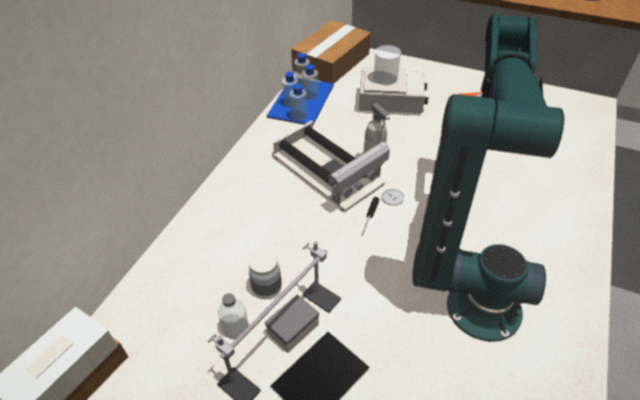

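The top view shows the guard from (375,187) to (475,232) on the roller, with the spray bottle close to its right end at (490,208). The rod runs from (105,183) to (243,217), with the tip box below it. I'll fit the guard's model to its masks and zoom in on the rod.

```bash
cat > h.py <<'E'
from station import ctrl
import cv2,numpy as np
from scipy.optimize import minimize
np.set_printoptions(precision=3,suppress=True)
M={c:ctrl.camera_model(c) for c in("side","top")}
def proj(c,P):
    m=M[c];P=np.atleast_2d(P);T=np.linalg.inv(np.array(m["world_from_camera"]))
    q=P@T[:3,:3].T+T[:3,3]
    return np.c_[m["fx"]*q[:,0]/q[:,2]+m["cx"],m["fy"]*q[:,1]/q[:,2]+m["cy"]]
def back(c,uv,z):
    m=M[c];T=np.array(m["world_from_camera"]);d=T[:3,:3]@[(uv[0]-m["cx"])/m["fx"],(uv[1]-m["cy"])/m["fy"],1]
    return T[:3,3]+d*(z-T[2,3])/d[2]
def place(P,x,y,z,yaw):
    c,s=np.cos(yaw),np.sin(yaw);P=np.asarray(P,float)
    return np.c_[x+c*P[:,0]-s*P[:,1],y+s*P[:,0]+c*P[:,1],z+P[:,2]]
G=np.array([(a,b,h) for b in(-120,120) for a,h in((-10,2.5),(10,2.5),(-22,-9),(22,-9),(-22,-55.5),(22,-55.5))])
def hull(c,P,S=4):
    h=cv2.convexHull(proj(c,P).astype(np.float32))
    im=np.zeros((400*S,640*S),np.uint8);cv2.fillConvexPoly(im,np.round(((h+.5)*S)-.5).astype(np.int32),1)
    return cv2.resize(im.astype(np.float32),(640,400),interpolation=cv2.INTER_AREA)
def fitguard(masks,p0,z=None):
    def f(p):
        P=place(G,p[0],p[1],p[3] if z is None else z,p[2]);e=0
        for c,m in masks.items():
            h=hull(c,P);e+=1-np.minimum(h,m).sum()/np.maximum(h,m).sum()
        return e
    p0=np.array(p0,float);n=len(p0)
    sim=np.vstack([p0]+[p0+np.eye(n)[i]*[15,15,.08,15][i] for i in range(n)])
    return minimize(f,p0,method="Nelder-Mead",options=dict(initial_simplex=sim,xatol=.01,fatol=1e-5))
E
python3 - <<'E'
from h import *
ms={}
for c in("side","top"):
    ctrl.read_camera(c)
    ms[c]=ctrl.regions_of(c,"guard")[0]["region"].astype(np.float32)
a,b=back("top",(377,187),160),back("top",(474,232),160);print(a,b)
p0=[*((a+b)/2)[:2],np.arctan2(*(a-b)[[1,0]])-np.pi/2]
for k in({"top":ms["top"]},{"side":ms["side"]},ms):
    r=fitguard(k,p0,160);print(list(k),r.x,r.fun)
P=place(G,r.x[0],r.x[1],160,r.x[2])
t=cv2.imread("pics/top0.png");s=cv2.imread("pics/side0.png")
for c,im in(("top",t),("side",s)):
    print(c,proj(c,P)[[0,1,6,7]])
cv2.imwrite("pics/rod.png",np.vstack([cv2.resize(t[150:260,85:285],(800,440)[:2],interpolation=cv2.INTER_CUBIC)]))
cv2.imwrite("pics/rods.png",cv2.resize(s[230:400,195:365],(600,600),interpolation=cv2.INTER_CUBIC))
E
```

```text
[ 537.414 -175.493  160.   ] [ 432.384 -403.984  160.   ]
['top'] [ 484.219 -292.674   -0.434] 0.04546588659286499
['side'] [ 486.393 -292.918   -0.427] 0.08369898796081543
['side', 'top'] [ 484.954 -292.35    -0.44 ] 0.14083999395370483
top [[471.383 235.093]
 [474.748 227.493]
 [378.829 191.091]
 [382.342 183.748]]
side [[388.124 144.066]
 [383.745 141.24 ]
 [335.61  177.362]
 [331.273 174.122]]
```

View pics/rod.png

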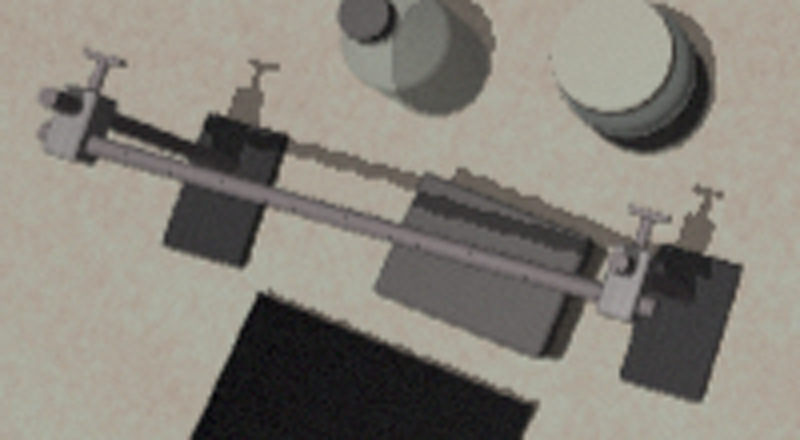

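View pics/rods.png

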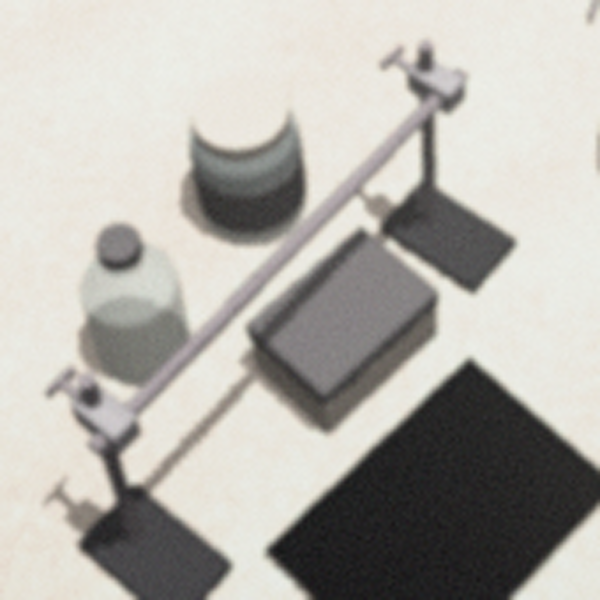

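The zoomed views show the rod's ends at the boss heads at top pixels (107.4,185.9) and (235.6,222.6), and at side pixels (233.2,344.6) and (318.7,258.2).

Run:
```python
from h import *
for c,a,b in(("top",(107.4,185.9),(235.6,222.6)),("side",(233.2,344.6),(318.7,258.2))):
    A,B=back(c,a,200),back(c,b,200);d=A-B
    print(c,A,B,(A+B)/2,np.linalg.norm(d),np.arctan2(-d[0],d[1]))
# refine: dark/bright contrast of rod along line, top+side, using own darkness gradient is skipped
for l in("spray_bottle","wipes_tub"):
    b=ctrl.regions_of("top",l)[0]["bbox"];print(l,b)
for n,uv,z in(("spray base",(490,208),120),("spray trig",(517,205),235)): print(n,back("top",uv,z))
for y in(.44,):
  for yaw in (-0.44,-0.44+np.pi,):
    for p in((485,-292.5,127),(485,-292.5,300)):
        q=ctrl.ik(p,[np.pi,0,yaw+np.pi/2*0]);print(yaw,p,q)
```

```text
top [523.951 462.646 200.   ] [442.157 155.222 200.   ] [483.054 308.934 200.   ] 318.11922172770056 -0.2600387461328722
side [523.023 456.659 200.   ] [440.258 157.222 200.   ] [481.64 306.94 200.  ] 310.66487725273396 -0.2696701493813371
spray_bottle [466.5, 191.1, 533.7, 231.3]
wipes_tub [224.0, 149.9, 263.4, 189.8]
spray base [ 495.609 -460.538  120.   ]
spray trig [ 487.798 -471.463  235.   ]
-0.44 (485, -292.5, 127) [-0.643  0.181  1.519 -0.     1.441  1.368]
-0.44 (485, -292.5, 300) [-0.643  0.12   1.243 -0.     1.778  1.368]
2.701592653589793 (485, -292.5, 127) [-0.643  0.181  1.519  0.     1.441 -1.774]
2.701592653589793 (485, -292.5, 300) [-0.643  0.12   1.243  0.     1.778 -1.774]
```

Run:
```python
from h import *
o=[np.pi,0,-0.435+np.pi/2]
ctrl.move_to([485,-292.5,260],o)
ctrl.set_gripper(75,50)
print(ctrl.servo_line([485,-292.5,133],guard=12),ctrl.read_tool_pos())
ctrl.set_gripper(30,50)
print("w",ctrl.read_width(),ctrl.read_gripper_force(),ctrl.read_contact_force())
ctrl.servo_line([485,-292.5,150],max_speed=60)
ctrl.servo_line([485,-292.5,300],max_speed=120)
print("w",ctrl.read_width(),ctrl.read_contact_force(),ctrl.read_moment(),ctrl.read_tool_pos(),ctrl.read_time_s())
ms={}
for c in("side","top"):
    im=ctrl.read_camera(c);cv2.imwrite(f"pics/{c}1.png",im[:,:,::-1])
    for l in("guard","tensioner","idler"):
        R=ctrl.regions_of(c,l);print(c,l,[(r["confidence"],r["bbox"]) for r in R])
t=cv2.imread("pics/top1.png")[80:290,340:560];s=cv2.imread("pics/side1.png")[60:270,220:440]
cv2.imwrite("pics/lift.png",cv2.resize(np.hstack([t,s]),(800,382),interpolation=cv2.INTER_CUBIC))
```

```text
False [ 485.652 -292.955  134.284]
w 43.66811098322397 51.45722508430481 [ 0.329 -0.47   4.371]
w 43.26616941982862 [-0.11  -0.096 -3.003] [-0.008  0.037  0.034] [ 484.72  -292.289  298.746] 6.5
side guard [(0.97, [329.7, 102.2, 396.9, 153.7])]
side tensioner [(0.47, [359.5, 156.7, 370.9, 172.3])]
side idler [(0.54, [357.6, 158.0, 373.2, 173.3])]
top guard [(0.96, [385.6, 168.4, 506.3, 236.2])]
top tensioner []
top idler []
```

View pics/lift.png

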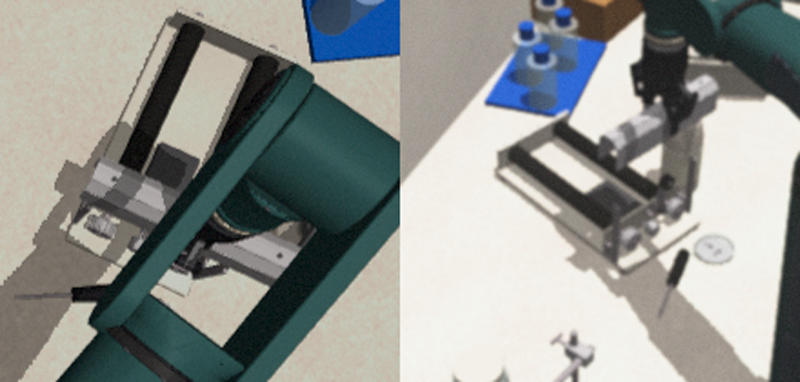

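The guard is held level in the gripper (side crop, about (660,120)), and the drive below it is exposed. Next I carry it to the rod and lower it until it touches.

Run:
```python
from h import *
o=[np.pi,0,-0.264+np.pi/2]
ctrl.servo_line([484,-292,315],max_speed=120)
ctrl.servo_line([482.3,308,315],o,max_speed=170)
ctrl.servo_line([482.3,308,200],max_speed=90)
print(ctrl.servo_line([482.3,308,172],max_speed=25,guard=4),ctrl.read_tool_pos(),ctrl.read_contact_force(),ctrl.read_time_s())
im=ctrl.read_camera("side");cv2.imwrite("pics/side2.png",im[:,:,::-1])
t=ctrl.read_camera("top")[:,:,::-1]
cv2.imwrite("pics/hang.png",cv2.resize(np.hstack([im[200:400,180:380,::-1],t[110:310,80:280]]),(800,400),interpolation=cv2.INTER_CUBIC))
```

```text
True [482.251 307.97  180.384] [-0.443  0.322  3.229] 13.05
```

View pics/hang.png

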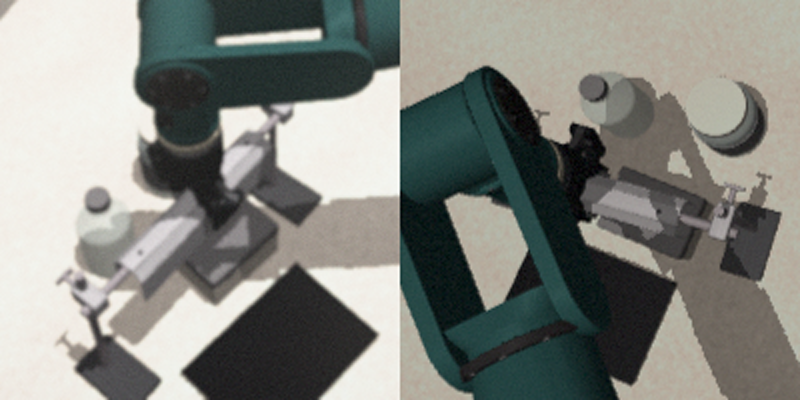

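Contact came at TCP z 180.4, where I expected it, and the rod shows under the guard at both ends. I'll release it, retreat, and measure the drive.

Run:
```python
from h import *
ctrl.set_gripper(70,50); ctrl.dwell(.2)
ctrl.servo_line([482.3,308,320],max_speed=120)
ctrl.move_to([300,60,330],[np.pi,0,1.2]); print(ctrl.read_time_s())
for c in("side","top"):
    im=ctrl.read_camera(c);cv2.imwrite(f"pics/{c}3.png",im[:,:,::-1])
    for l in("guard","tensioner","idler","roller"):
        R=ctrl.regions_of(c,l);print(c,l,[(r["confidence"],r["bbox"],r["region"].sum()) for r in R])
        if l=="guard" and R:
            r=fitguard({c:R[0]["region"].astype(np.float32)},[482,308,-.26],206);print(r.x,r.fun)
t=cv2.imread("pics/top3.png");s=cv2.imread("pics/side3.png")
a=cv2.resize(t[170:250,360:500],(800,457)[:2],interpolation=cv2.INTER_CUBIC)
cv2.imwrite("pics/drv_top.png",a)
cv2.imwrite("pics/drv_side.png",np.hstack([cv2.resize(s[130:230,310:410],(500,500),interpolation=cv2.INTER_CUBIC),cv2.resize(s[220:400,200:320],(300,450))[:450] if 0 else cv2.copyMakeBorder(cv2.resize(s[230:390,205:345],(300,343)),0,157,0,0,cv2.BORDER_CONSTANT)]))
```

```text
16.225
side guard [(0.75, [238.0, 266.0, 317.0, 347.3], np.int64(2102)), (0.62, [273.1, 121.2, 375.3, 210.4], np.int64(4518)), (0.51, [269.4, 296.8, 319.6, 351.9], np.int64(1496))]
[483.787 306.698  -0.245] 0.12547528743743896
side tensioner [(0.5, [358.8, 208.0, 372.0, 232.6], np.int64(29)), (0.43, [357.5, 159.2, 371.7, 176.3], np.int64(149))]
side idler []
side roller [(0.56, [274.4, 122.4, 376.2, 211.1], np.int64(4616))]
top guard [(0.6, [118.0, 185.8, 222.9, 227.8], np.int64(2002))]
[483.648 314.361  -0.257] 0.09434127807617188
top tensioner [(0.44, [427.7, 209.2, 439.2, 219.5], np.int64(127))]
top idler [(0.43, [429.2, 208.3, 440.6, 221.7], np.int64(150))]
top roller [(0.84, [377.8, 87.0, 500.0, 245.2], np.int64(10682)), (0.52, [93.9, 163.0, 271.2, 253.1], np.int64(1887))]
```

View pics/drv_top.png

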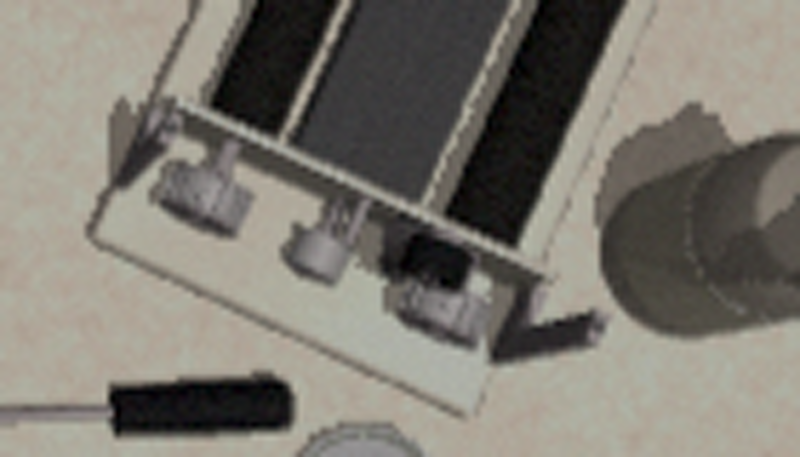

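View pics/drv_side.png

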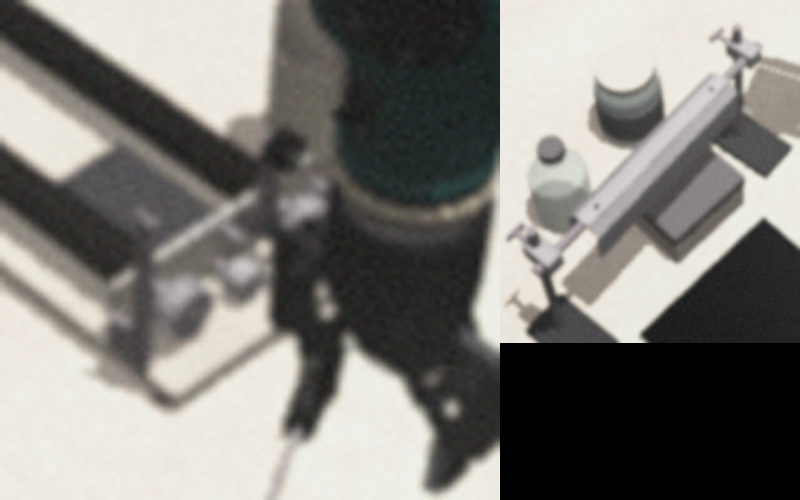

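The guard now hangs astride the rod: the fit gives (484,310) with yaw −0.25, and rod shows at both ends. In the top crop the black idler is at about (435,262) and the standoff tops at (172,122) and (600,325). I'll cross-check the roller frame against these.

Run:
```python
from h import *
L=back("top",(360+172/5.714,170+122/5.714),160);R=back("top",(360+600/5.714,170+325/5.714),160)
print(L,R,(L+R)/2,np.linalg.norm(L-R),np.arctan2(-(L-R)[0],(L-R)[1]))
for yaw in(-.435,):
    E=place([(0,-97,160),(0,97,160),(0,-30,150),(0,-30,140)],485,-292.5,0,yaw);print(E);print(proj("top",E));print(proj("side",E))
# tray fit
m=ctrl.regions_of("top","roller")[0]["region"].astype(np.float32)
T=np.array([(a,b,h) for a in(-35,360) for b in(-100,100) for h in(0,12)])
def f(p):
    h=hull("top",place(T,p[0],p[1],0,p[2]));return 1-np.minimum(h,m).sum()/np.maximum(h,m).sum()
sim=np.array([[485,-292,-.43],[500,-292,-.43],[485,-277,-.43],[485,-292,-.36]])
r=minimize(f,sim[0],method="Nelder-Mead",options=dict(initial_simplex=sim));print(r.x,r.fun)
print(back("top",(436.1,215.9),148),back("top",(434.6,214.8),148),back("side",(365.4,165.6),140))
o=[np.pi,0,-.435+np.pi/2]
for p in((-69,200),(-69,137),(4,109)):
    w=place([(2,p[0],p[1])],485,-292.5,0,-.435)[0];print(w,ctrl.ik(w,o))
```

```text
[ 527.188 -206.959  160.   ] [ 444.194 -383.276  160.   ] [ 485.691 -295.118  160.   ] 194.8732353058766 -0.4399442249515756
[[ 444.123 -380.466  160.   ]
 [ 525.877 -204.534  160.   ]
 [ 472.358 -319.706  150.   ]
 [ 472.358 -319.706  140.   ]]
[[463.811 226.888]
 [389.096 191.873]
 [436.545 215.118]
 [435.387 215.562]]
[[381.031 146.113]
 [338.872 172.991]
 [366.806 157.374]
 [366.626 159.662]]
[ 489.896 -298.275   -0.43 ] 0.06942564249038696
[ 470.666 -319.16   148.   ] [ 473.284 -315.621  148.   ] [ 466.374 -290.619  140.   ]
[ 457.736 -355.917  200.   ] [-0.759  0.169  1.385  0.     1.587 -0.324]
[ 457.736 -355.917  137.   ] [-0.759  0.203  1.473  0.     1.466 -0.324]
[ 488.499 -289.715  109.   ] [-0.635  0.198  1.537  0.     1.407 -0.2  ]
```

The standoffs, guard fit and idler agree: origin (485.3,−293.7), yaw −0.437. I'll push the idler along its arc with closed fingers.

```bash
cat >> h.py <<'E'
def W(y,z,x=2): return place([(x,y,z)],485.3,-293.7,0,-.437)[0]
def loc():
    p=ctrl.read_tool_pos();f=ctrl.read_contact_force();c,s=np.cos(.437),np.sin(.437)
    d=np.array(p)-[485.3,-293.7,0]
    r=lambda v:np.array([c*v[0]-s*v[1],s*v[0]+c*v[1],v[2]])
    return np.r_[r(d),r(np.array(f))]
E
python3 - <<'E'
from h import *
o=[np.pi,0,-.437+np.pi/2]
ctrl.move_to(W(-69,250),o)
ctrl.set_gripper(0,50); print(ctrl.read_width(),ctrl.tips_ahead)
print(ctrl.servo_line(W(-69,137),max_speed=100,guard=8),loc())
for t in np.linspace(0,.9,7):
    y=-30+75*np.sin(t)-25;z=65+75*np.cos(t)
    ctrl.servo_line(W(y,z-3),max_speed=60);print(round(t,2),loc(),ctrl.read_time_s())
im=ctrl.read_camera("side");cv2.imwrite("pics/side4.png",im[:,:,::-1]);t=ctrl.read_camera("top")
for c in("side","top"): print([(r["confidence"],r["bbox"]) for r in ctrl.regions_of(c,"idler")])
a=cv2.resize(im[120:220,310:410,::-1],(400,400),interpolation=cv2.INTER_CUBIC);b=cv2.resize(t[160:260,370:470,::-1],(400,400),interpolation=cv2.INTER_CUBIC)
cv2.imwrite("pics/push.png",np.hstack([a,b]))
E
```

```text
-0.06987058230343798 22.0
False [  2.561 -69.191 138.061   0.325   0.553  -0.308]
0.0 [  2.112 -54.43  137.295  -0.471  -0.13   -0.446] 20.7667
0.15 [  2.261 -43.918 136.618  -0.1    -3.167   1.999] 21.1
0.3 [  1.873 -32.66  133.621  -1.091  -4.073   2.818] 21.4333
0.45 [  1.841 -22.632 129.602  -1.42   -3.888   3.057] 21.7667
0.6 [  1.871 -12.771 125.054  -3.97   -3.261   7.462] 22.1
0.75 [  1.898  -3.408 118.612  -5.324  -1.184  10.718] 22.4333
0.9 [  2.18   -0.915 116.197 -15.575 -11.943  29.065] 22.7667
[(0.57, [351.5, 170.3, 360.7, 176.4])]
[(0.4, [405.0, 199.0, 409.5, 208.5])]
```

View pics/push.png

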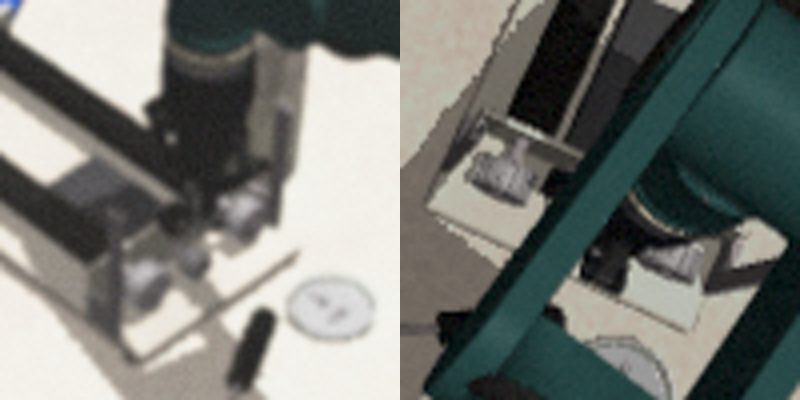

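The side crop shows the idler wheel at about (175,215), i.e. pixel (354,173), left of the fingers. The fingers hit something near the end, with 29 N upward and −15 N in x. I'll back up a little and compare the idler's pixel with the model.

Run:
```python
from h import *
for t in(.6,.7,.8,.9,1): print(t,proj("side",W(-30+75*np.sin(t),65+75*np.cos(t),0))[0])
for y,z in((2,122),(5,122),(8,122)):
    ctrl.servo_line(W(y,z),max_speed=40);ctrl.dwell(.1);print(y,z,loc(),ctrl.read_time_s())
    ctrl.read_camera("side");print([(r["confidence"],r["bbox"]) for r in ctrl.regions_of("side","idler")])
```

```text
0.6 [357.404 168.209]
0.7 [356.053 170.06 ]
0.8 [354.8  171.97]
0.9 [353.659 173.917]
1 [352.642 175.88 ]
2 122 [  1.737   0.171 122.164  -3.026  -6.885   2.814] 23.55
[(0.56, [347.2, 171.9, 365.4, 175.5])]
5 122 [  1.701   3.08  121.824  -2.045  -8.419   2.573] 24.0
[(0.44, [348.5, 171.2, 367.5, 176.1])]
8 122 [  1.699   4.367 122.162  -2.294 -11.602   1.979] 24.45
[(0.56, [349.5, 174.4, 368.6, 177.0])]
```

Run:
```python
from h import *
for y in(11,14):
    ctrl.servo_line(W(y,122),max_speed=40);ctrl.dwell(.2);print(y,loc(),ctrl.read_time_s())
im=ctrl.read_camera("side");t=ctrl.read_camera("top")
for l in("idler","tensioner"): print(l,[(r["confidence"],r["bbox"]) for r in ctrl.regions_of("side",l)])
a=cv2.resize(im[140:200,320:380,::-1],(400,400),interpolation=cv2.INTER_CUBIC)
b=cv2.resize(im[230:390,200:360,::-1],(400,400),interpolation=cv2.INTER_CUBIC)
cv2.imwrite("pics/end.png",np.hstack([a,b]))
```

```text
11 [  1.727   5.413 122.547  -2.714 -16.31    3.778] 25.0
14 [  1.742   5.736 122.58   -2.545 -22.297   3.576] 25.45
idler [(0.56, [350.2, 174.6, 361.0, 177.8])]
tensioner [(0.51, [346.9, 169.4, 366.6, 178.6])]
```

View pics/end.png

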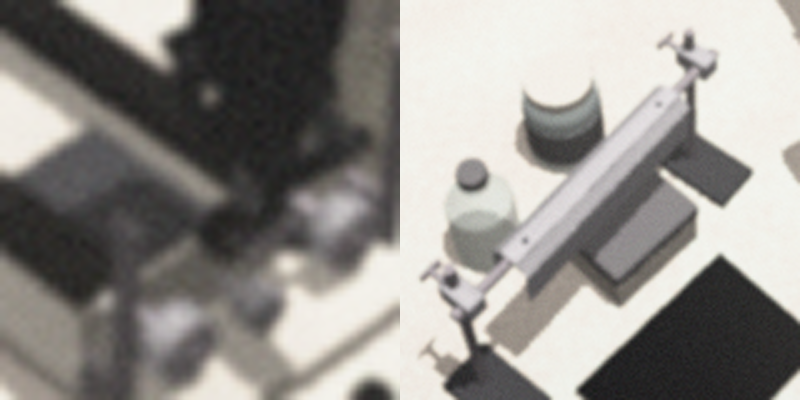

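The idler shows at pixel (353.7,174.5), and the model predicts (353.7,173.9) at 0.9 rad. The last 3 mm of command gave only 0.3 mm of motion and +6 N, so the arm is hard on its stop. The guard still hangs on the rod, so I'm handing in with the push held.

```bash
python3 -c "
from h import *
ctrl.dwell(.3);print(loc(),ctrl.read_time_s());print(ctrl.hand_in())"
```

```text
[  1.727   5.752 122.578  -2.232 -22.171   2.811] 25.95
the job is handed in; nothing more can be done
None
```

I hung the guard astride the rod, then swung the tensioner arm to its stop, where the closed fingers still hold it with about 22 N; the job was handed in at 26 s, and the verdict was not shown.

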